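Set out the bench for a dosing run and load the sampler

TASK

Set out the bench for a dosing run, in whatever order works: the black-capped amber bottle in the middle of the blue mat, the red-capped white bottle in the middle of the green mat, the cork ring on the grey runner midway between the two mats, and the yellow-stoppered flask centred on top of the cork ring. Load the sampler too: stand the blue-lidded sample jar in the middle of the round sprung pad and push it down until the pad catches and stays down; do not press the pad without the jar on it. Keep everything upright and leave it all standing free.

Things in the scene. Friction and masses are not known exactly. Their poses are not given: they have to be found in the camera images.
- bottle_amber: Loose round amber-brown wide-mouth bottle with a black screw cap and a white paper band; body 50 mm diameter and straight up to 42 mm, cap 45 mm diameter, 72 mm tall in all, about 150 g. Origin at the centre of its underside, z up.
- bottle_white: Loose round opaque white bottle with a narrow neck and a red cap (24 mm diameter); body 50 mm diameter and straight up to 46 mm, 75 mm tall in all, about 120 g. Origin at the centre of its underside, z up.
- cork_ring: Loose flat cork flask ring: 60 mm outer diameter, 28 mm hole, 22 mm tall, about 30 g. Origin at the centre of its underside, z up.
- flask: Loose small clear conical glass flask with a green band round its foot: base 51 mm diameter, narrowing to a neck of 22 mm diameter between 48 and 68 mm above the base, closed with a yellow stopper of 25 mm diameter from 68 to 84 mm (its top), about 80 g. Grasp it by neck or stopper. Origin at the centre of its underside, z up.
- sample_jar: Loose small white sample jar with a flat blue lid of the same width: 40 mm diameter, 48 mm tall (lid is the top 14 mm), about 60 g. Origin at the centre of its underside, z up.
- mat_blue: Round blue mat, 80 mm diameter, fixed, lying towards one end of the grey runner. Origin at the centre of its underside, 2 mm above the bench; its top face is 3 mm higher (5 mm above the bench).
- mat_green: Round green mat, same size as the blue one, fixed, towards the other end of the grey runner; origin and heights as for the blue mat. Which end carries which colour changes.
- runner: Grey flat strip fixed on the bench, 90 mm (its x) by 440 mm (its y), 2 mm thick. Origin at the centre of its underside; the mats' centres lie 170 mm either side of it along its y axis, so its centre is midway between the mats.
- pad (a point): Centre of the top of the sampler's round sprung pad: 56 mm wide, aluminium with black rubber, z up; 60 mm above the bench when up, 46 mm latched. It stands mid a fixed white-grey box, 110 (x) by 100 mm, 40 mm tall, with an orange nub 5 mm proud beside it, at the left or right near the robot; opposite is a loose grey tip box 30 mm tall. The jar's weight hardly sinks it.
- lift (a joint): How far the sprung pad is pressed down, m: 0 is up (as at the start); it springs back unless pushed past about 0.0145, where a catch holds it at about 0.014; end stop at 0.0165. It takes about 3 N to start moving and at most about 8 N to bring it to the stop.
There are look-alikes about, which are no part of the job. Several things have the shape of the cork_ring; the one meant has the colours described above.

How it is judged:
At the end, for the whole second after the job is handed in: Amber bottle within 15 mm of the blue mat's centre, white bottle of the green mat's, ring within 15 mm of the runner's centre; flask on the ring within 10 mm of centre; jar within 10 mm of the pad's centre, pad latched (over 11 mm down); all upright within 7 degrees and at rest (horizontal distance between bottle_amber and mat_blue below 0.015 m and height (world z) of each of bottle_amber, bottle_white below 0.01 m and horizontal distance between bottle_white and mat_green below 0.015 m and horizontal distance between cork_ring and runner below 0.015 m and height (world z) of cork_ring below 0.008 m and horizontal distance between flask and cork_ring below 0.01 m and z of flask in the frame of cork_ring between 0.018 and 0.026 m and horizontal distance between sample_jar and pad below 0.01 m and z of sample_jar in the frame of pad between -0.004 and 0.005 m and value of joint lift above 0.011 m and angle between each of bottle_amber, bottle_white, cork_ring, flask, sample_jar's own z axis and vertical below 0.12 rad and linear speed of each of bottle_amber, bottle_white, cork_ring, flask, sample_jar below 0.02 m/s); the robot touches nothing.
It fails at once if the pad is pressed down without the jar standing on it (value of joint lift above 0.009 m and horizontal distance between sample_jar and pad above 0.02 m).
It fails at once if a bottle, the flask, the jar or the ring is tipped over (angle between any of bottle_amber, bottle_white, cork_ring, flask, sample_jar's own z axis and vertical above 0.8 rad).
It also fails if it takes over 131 s, if anything falls off the work surface, if the arm or the gripper's body presses on something with over 40 N, if the wrist force passes 120 N, or if a joint passes its speed limit or range.

ROBOT

A 6-joint arm with a two-finger parallel gripper is mounted at the origin on the work surface. World frame = base frame: x ahead of the robot, y to its left, z up, the work surface at z = 0. Lengths are in m, angles in rad, forces in N, time in s.
With the tool pointing down it reaches from about 0.275 to 1 m from the base axis. Payload 8.4 kg.
Tool frame: the origin (TCP) lies between the finger pads; the fingertips stand 11 mm ahead of it and the grasp point (between the pads) lies 8 mm behind it; z points along the fingers, y is the direction in which the jaws open and shut (so a half turn about z gives the same grasp; the last joint's range is limited). The gripper opens to 85 mm and grips with 20 to 120 N. Pads are 22 mm wide; open, the fingers measure 114 mm over their backs; the gripper's body (76 mm by 85 mm) begins 54 mm behind the grasp point. The pads swing forward as they close: fully open they stand 13 mm farther back than shut.
Start: joints at [-1.327, 0.353, 1.633, -0, 1.155, -0.002], TCP at [0.152, -0.606, 0.242] pointing down, gripper open.
Joint ranges: [-2.63, 2.63], [-0.92, 2.1], [0.06, 2.66], [-1.3, 4.44], [0, 2.69], [-3.02, 3.02]. Speed limits (rad/s): [2.22, 2.22, 2.79, 3.14, 3.14, 3.14].

INTERFACE

Orientations are given as [roll, pitch, yaw] about the fixed x, y, z axes, in that order (R = Rz(yaw) Ry(pitch) Rx(roll)).
In Python, from bench import robot, eyes, job, spotter gives the robot as it stands. The module is installed in compiled form; this text tells all that it offers.
- The arm moves only by the tool jog_arm, never from a script. Its argument "deltas" is one flat list of numbers, 5 for each row, row after row: the opening, from 0 (shut) to 1 (fully open), then the shift along the tool's x, y, z in cm, then the turn about the tool's z in degrees. A call has exactly 5 rows; each row shifts and turns the commanded pose from where the row before left it, along the tool's axes as they then stand; what a row does not reach is not made up. A row lasts 1/12 s, in which the tool goes at most 41.7 mm and 7.16 degrees, less where a joint would pass 70% of its speed; a pose out of reach is approached as far as the arm can. A call with a gripper value outside its range is refused whole. The fingers move at their own pace and stop on an object; the grip force is fixed at half the most. Time passes only in rows, so rows that do not move let the fingers close, or fill a call up. It gives the time, the measured TCP pose, the force and the opening at its end, in the units of the state.
- robot.state(): the state, without advancing time (a new reading comes with each control period).
- eyes.read_camera(name): name is "scene" or "top" or "wrist"; returns (picture, depth): 384x512x3 uint8, red, green, blue; 384x512 float32, m along the optical axis (not along the pixel's ray), 0 where there is no reading.
- eyes.camera_info(name): a dict with "fx", "fy", "cx", "cy" (pixels), "D" ([k1, k2, p1, p2, k3] as OpenCV has them; the pictures are not rectified), "eye" and "attitude" of the camera in the world. Camera axes: x right, y down, z forward; pixel columns grow to the right and rows downward; lengths in m; the calibration is good to about 2 mm. A picture is of the moment at which its call begins: read the wrist's pose just before it. camera_info takes no time and is no camera call; for the wrist camera it gives the pose at the moment of the call.
- job.finish_job(): hands the job in, once; it reports no verdict.
Trained networks look in the newest picture that a camera, given by its name, has taken for a name from the list of things; names that differ only in an ending like _2 or _b are one class to them, and where a whole thing is asked for, a point or a joint stands for the part that bears it (a point fixed in the world has none). Each returns a list of dicts, best first, with "confidence" (0 to 1); they miss things now and then, are a little off and sometimes report something else, mostly with a low value. They report only what shows in the picture. A call takes as long as a camera call. They do not tell look-alikes from the thing itself.
- spotter.look_for(camera, label): "centre" ([column, row] in pixels, amid what is visible of it).
- spotter.regions_of(camera, label): "region" (384x512 bool, what is visible of it) and "centre" ([column, row] in pixels, amid what is visible of it).
The state is a dict: "clock": time; "joint_positions": joint angles; "joint_vel": joint speeds; "effort": joint torques, N m; "tcp_pos": TCP position; "ee_rot": TCP orientation; "wrist_force": force on the tool from outside, world axes, zero at the start; "wrist_torque": the same for the moment, N m; "finger_gap": finger opening in m.
Only numpy, scipy, OpenCV 4.12 (cv2) and the standard library are available. Lean on these libraries where they do the work, as an engineer would, in place of code of your own. Each camera call takes 0.05 s, during which the arm holds its last target. There are 200 camera calls.

## Working session

There is one attempt and no reset: what is moved stays moved. The work goes in short steps, Python scripts to look and compute and a tool call to move; the robot and the scene stay as the last step left them, time stands still between calls to the robot, and variables do not carry over. Pictures are saved under pics/ and viewed, about 12 in all and at most 16, crops included, and the job is handed in when it is done.

Besides the shell and the picture viewer there is one more tool, called after ">>>" by a JSON object that holds its "op" and its "data", one argument or row to a line. jog_arm: Moves the arm, as the interface text tells. Its arguments: {"type":"object","properties":{"deltas":{"type":"array"}},"required":["deltas"]}

```bash
mkdir -p pics; cat > h.py <<'E'
import numpy as np, cv2
from scipy.spatial.transform import Rotation as R
from bench import robot, eyes, job, spotter
def info(c):
    i=eyes.camera_info(c); K=np.array([[i['fx'],0,i['cx']],[0,i['fy'],i['cy']],[0,0,1]]); return i,K
def rot(i):
    a=np.array(i['attitude'],float)
    return a if a.shape==(3,3) else (R.from_euler('xyz',a) if a.size==3 else R.from_quat(a)).as_matrix()
def cloud(c,d,i=None):
    i0,K=info(c); i=i or i0
    v,u=np.mgrid[:384,:512]
    n=cv2.undistortPoints(np.stack([u,v],-1).reshape(-1,1,2).astype(float),K,np.array(i['D'])).reshape(384,512,2)
    P=np.dstack([n*d[...,None],d]); return P@rot(i).T+np.array(i['eye'])
def save(n,p,s=1.5): cv2.imwrite(n,cv2.resize(p[...,::-1],None,fx=s,fy=s,interpolation=cv2.INTER_CUBIC))
E
python3 - <<'E'
from h import *
print(robot.state())
for c in ['scene','top']:
    i=eyes.camera_info(c);print(c,i)
    p,d=eyes.read_camera(c);save(f'pics/{c}.png',p);np.savez(f'{c}.npz',p=p,d=d)
    P=cloud(c,d);np.save(f'{c}_P.npy',P);print(P[::95,::127].round(3).tolist())
E
```

```text
{'clock': 0.0, 'joint_positions': array([-1.32740649e+00,  3.53645599e-01,  1.63417109e+00, -2.99711982e-05,
        1.15515036e+00, -2.42301221e-03]), 'joint_vel': array([ 1.21159830e-03, -4.96699066e-04, -2.07816453e-03, -4.26054471e-05,
       -1.01209945e-03, -9.64431209e-04]), 'effort': array([-1.45315375e-03, -6.05251694e+01, -3.42064404e+01, -1.38254691e-04,
        9.36479919e-03, -4.78537061e-06]), 'tcp_pos': array([ 0.15195545, -0.60576589,  0.24154743]), 'ee_rot': array([-3.14021819e+00,  2.40723978e-05,  2.45824986e-01]), 'wrist_force': array([-0.06076026, -0.07506478,  0.21170858]), 'wrist_torque': array([-0.03708164, -0.01644665, -0.03989291]), 'finger_gap': 0.08553818172214364}
scene {'fx': 362.3652746317104, 'fy': 362.3652746317104, 'cx': 257.48038927087055, 'cy': 186.3123800494845, 'D': array([0.03297149, 0.        , 0.        , 0.        , 0.        ]), 'eye': array([ 0.85492583, -0.33751213,  0.75759379]), 'attitude': array([-2.56013498,  0.00425866,  0.70687193])}
[[[-0.648, 0.031, 0.035], [0.19, 0.036, 0.35], [0.043, 0.59, 0.055], [0.287, 1.1, -0.08], [0.704, 1.1
[... 687 characters left out ...]
 0.43151468, -0.01488154,  1.38347165]), 'attitude': array([-3.05954107, -0.00704003, -1.55199875])}
[[[1.585, 1.301, -0.754], [1.556, 0.636, -0.744], [1.561, 0.024, -0.749], [1.581, -0.588, -0.743], [1.638, -1.253, -0.755]], [[1.087, 1.24, -0.755], [0.843, 0.377, 0.034], [0.858, 0.004, -0.0], [0.865, -0.377, 0.011], [0.887, -0.789, 0.002]], [[0.558, 0.77, 0.002], [0.563, 0.367, 0.021], [0.572, -0.002, -0.001], [0.574, -0.365, 0.049], [0.588, -0.774, 0.003]], [[0.272, 0.754, 0.003], [0.287, 0.362, 0.003], [0.295, -0.008, -0.008], [0.301, -0.378, 0.0], [0.3, -0.772, 0.001]], [[-0.016, 0.753, -0.0], [0.009, 0.358, -0.001], [0.2, -0.014, 0.604], [0.022, -0.384, -0.002], [0.012, -0.779, 0.001]]]
```

View pics/scene.png

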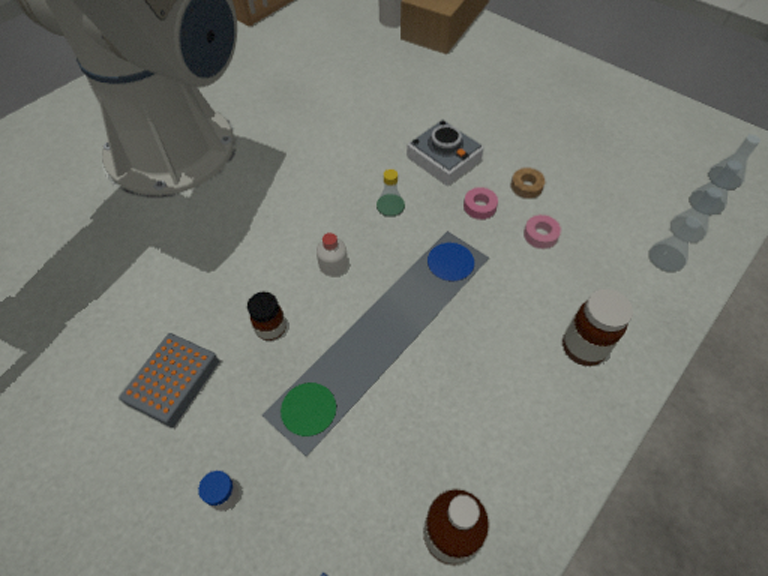

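View pics/top.png

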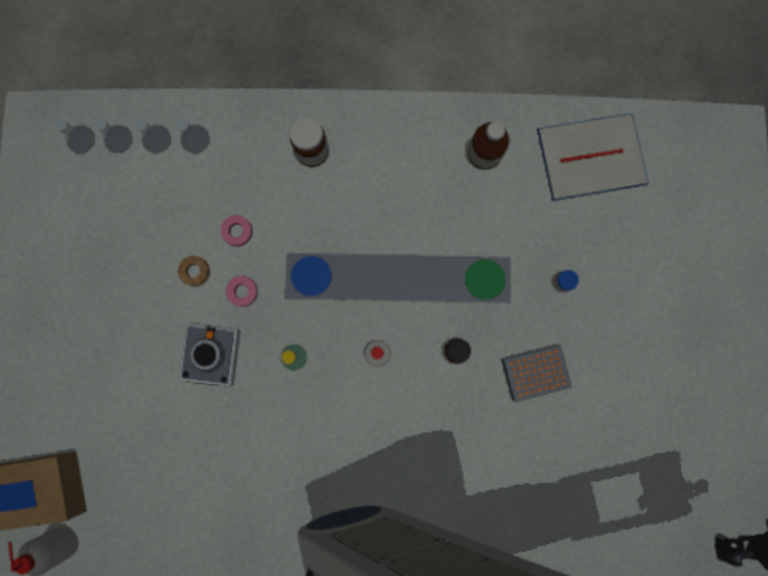

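Scene picture: amber with black cap (265,315), white with red cap (331,253), flask (390,193), blue-lid jar (215,488). Mats: blue (450,261), green (308,408). The sampler is at (445,150). Ring candidates are (528,181) brown cork, (481,203) pink and (542,231) pink; the brown one fits "cork". In the top view the same cork ring is at (194,271), with the pinks at (237,231) and (241,291). I'll measure now, and confirm the ring in a crop.

```bash
python3 - <<'E'
from h import *
from scipy.optimize import least_squares
T=np.load('top.npz');P=np.load('top_P.npy');S=np.load('scene.npz');Q=np.load('scene_P.npy')
seeds={'amber':(457,350),'white':(377,352),'flask':(293,357),'jar':(567,280),'cork':(194,271),'mat_blue':(311,276),'mat_green':(485,279),'pad':(205,355)}
lab={'amber':'bottle_amber','white':'bottle_white','cork':'cork_ring','jar':'sample_jar'}
hz={'amber':(.06,.08),'white':(.06,.085),'flask':(.07,.09),'jar':(.04,.056),'cork':(.015,.03),'pad':(.052,.068)}
for k,(u,v) in seeds.items():
    u,v=u/1.5,v/1.5
    yy,xx=np.mgrid[:384,:512]; near=np.hypot(xx-u,yy-v)<26
    if k.startswith('mat'):
        c=T['p'][int(v),int(u)].astype(int); m=near&(np.abs(T['p'].astype(int)-c).sum(-1)<50); X=P[m]
        (cx,cy),r=cv2.minEnclosingCircle(X[:,:2].astype(np.float32)); print(k,m.sum(),X.mean(0).round(4),'circ',round(cx,4),round(cy,4),round(r,4)); continue
    ctr=P[int(v),int(u),:2] if k!='cork' else P[near,:2].mean(0)
    for nm,A in(('top',P),('scene',Q)):
        lo,hi=hz[k]; m=(A[...,2]>lo)&(A[...,2]<hi)&(np.hypot(*(A[...,:2]-ctr).transpose(2,0,1))<.05)
        X=A[m]
        if len(X)<4: print(k,nm,len(X));continue
        (cx,cy),r=cv2.minEnclosingCircle(X[:,:2].astype(np.float32))
        print(k,nm,len(X),'mean',X.mean(0).round(4),'circ',round(cx,4),round(cy,4),round(r,4),'zmax',X[:,2].max().round(4))
# runner
g=T['p'][184,265].astype(int);m=(np.abs(T['p'].astype(int)-g).sum(-1)<25)
n,l,st,_=cv2.connectedComponentsWithStats(m.astype(np.uint8))
b=l==l[184,265] ;X=P[b]; print('runner',cv2.minAreaRect((X[:,:2]*1000).astype(np.float32)))
# other stuff tall
for c in [(237,231),(241,291),(194,271)]: print(c,T['p'][int(c[1]/1.5),int((c[0]+12)/1.5)])
a=cv2.resize(T['p'][130:270,100:240],None,fx=4,fy=4);b=cv2.resize(S['p'][70:180,240:380],None,fx=560/110*1.0,fy=560/110)
cv2.imwrite('pics/crop1.png',np.hstack([a[...,::-1]]))
E
```

```text
amber top 205 mean [ 0.446  -0.1468  0.0724] circ 0.4462 -0.1467 0.0226 zmax 0.0799
amber scene 326 mean [ 0.4511 -0.1486  0.0704] circ 0.4485 -0.1477 0.0227 zmax 0.0743
white top 60 mean [0.4388 0.0034 0.0747] circ 0.4392 0.0038 0.0122 zmax 0.0815
white scene 94 mean [0.4439 0.0008 0.0716] circ 0.4414 0.003 0.0134 zmax 0.0771
flask top 55 mean [0.4296 0.1643 0.0838] circ 0.43 0.1645 0.0111 zmax 0.0892
flask scene 83 mean [0.433  0.1619 0.081 ] circ 0.4318 0.1644 0.0127 zmax 0.0859
jar top 159 mean [ 0.584  -0.3566  0.0482] circ 0.5852 -0.3564 0.0214 zmax 0.0552
jar scene 381 mean [ 0.587  -0.3578  0.0474] circ 0.586 -0.3579 0.02 zmax 0.0517
cork top 256 mean [0.5916 0.3644 0.0215] circ 0.5915 0.3653 0.0306 zmax 0.0276
cork scene 247 mean [0.594  0.3619 0.0208] circ 0.5937 0.3644 0.0307 zmax 0.0253
mat_blue 572 [0.5874 0.1353 0.0071] circ 0.5251 0.0727 0.1283
mat_green 580 [ 0.5857 -0.2017  0.0219] circ 0.5232 -0.1245 0.143
pad top 299 mean [0.4309 0.3241 0.0602] circ 0.4312 0.3245 0.0278 zmax 0.0675
pad scene 250 mean [0.4326 0.3229 0.0593] circ 0.4323 0.3248 0.0298 zmax 0.0626
runner ((532.0183715820312, -33.58604431152344), (200.96612548828125, 437.380859375), 0.0629267767071724)
(237, 231) [114  68  85]
(241, 291) [125  74  93]
(194, 271) [76 60 39]
```

View pics/crop1.png

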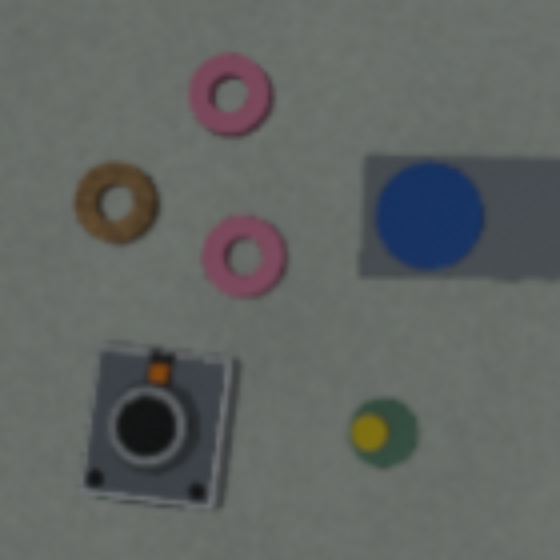

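The crop confirms it: the cork-brown ring is at (117,203) and the two at (231,95) and (245,256) are pink look-alikes. Next I'll get precise mat positions by intersecting pixel rays with the plane.

```bash
cat >> h.py <<'E'
def ray(c,uv,z,i=None):
    i0,K=info(c); i=i or i0
    n=cv2.undistortPoints(np.array(uv,float).reshape(-1,1,2),K,np.array(i['D'])).reshape(-1,2)
    w=np.c_[n,np.ones(len(n))]@rot(i).T; e=np.array(i['eye']); return e+w*((z-e[2])/w[:,2])[:,None]
E
python3 - <<'E'
from h import *
for c,s in (('top',{'blue':(311,276),'green':(485,279)}),('scene',{'blue':(450,261),'green':(308,408)})):
    p=np.load(c+'.npz')['p'].astype(int)
    for k,(u,v) in s.items():
        u,v=int(u/1.5),int(v/1.5)
        m=(np.abs(p-p[v,u]).sum(-1)<60).astype(np.uint8);l=cv2.connectedComponents(m)[1];b=np.argwhere(l==l[v,u])[:,::-1]
        X=ray(c,b,.005);print(c,k,len(b),X.mean(0).round(4),np.ptp(X,0).round(3))
P=np.load('top_P.npy')
for c in [(237,231),(241,291)]: print(c,P[int(c[1]/1.5),int(c[0]/1.5)])
E
```

```text
top blue 592 [0.5876 0.1356 0.005 ] [0.08  0.077 0.   ]
top green 589 [ 0.5874 -0.2041  0.005 ] [0.077 0.077 0.   ]
scene blue 626 [0.5893 0.1353 0.005 ] [0.078 0.079 0.   ]
scene green 1049 [ 0.5893 -0.2042  0.005 ] [0.079 0.079 0.   ]
(237, 231) [0.67288627 0.28338191 0.00403472]
(241, 291) [ 0.55487747  0.27376958 -0.00076936]
```

>>> {"op": "jog_arm", "data": {
  "deltas": [1,0,0,0,-7,1,0,0,0,-7,1,0,0,0,-7,1,0,0,0,-7,1,0,0,0,-7]
}}

```text
clock: 0.52
tcp_pos: [0.152, -0.6059, 0.2418]
ee_rot: [-3.141, -0.0, 0.863]
wrist_force: [-0.6, -0.3, 0.1]
finger_gap: 0.0854
```

>>> {"op": "jog_arm", "data": {
  "deltas": [1,0,0,0,-7,1,0,0,0,-7,1,0,0,0,-7,1,0,0,0,-7,1,0,0,0,-6]
}}

```text
clock: 0.93
tcp_pos: [0.152, -0.6059, 0.2418]
ee_rot: [-3.141, -0.001, 1.456]
wrist_force: [0.4, -0.0, 0.0]
finger_gap: 0.0854
```

>>> {"op": "jog_arm", "data": {
  "deltas": [1,1.66,2.89,0,-6.6,1,1.66,2.89,0,0,1,1.66,2.89,0,0,1,1.66,2.89,0,0,1,1.66,2.89,0,0]
}}

```text
clock: 1.35
tcp_pos: [0.2997, -0.5264, 0.2419]
ee_rot: [-3.141, -0.001, 1.565]
wrist_force: [0.1, -1.2, -0.0]
finger_gap: 0.0854
```

>>> {"op": "jog_arm", "data": {
  "deltas": [1,1.66,2.89,0,0,1,1.66,2.89,0,0,1,1.66,2.89,0,0,1,1.66,2.89,0,0,1,1.66,2.89,0,0]
}}

```text
clock: 1.77
tcp_pos: [0.4448, -0.444, 0.242]
ee_rot: [-3.141, -0.0, 1.565]
wrist_force: [-1.1, -0.7, -0.9]
finger_gap: 0.0856
```

>>> {"op": "jog_arm", "data": {
  "deltas": [1,1.66,2.89,0,0,1,1.66,2.89,0,0,1,1.66,2.89,0,0,1,1.66,2.89,0,0,1,1.66,2.89,0,0]
}}

```text
clock: 2.18
tcp_pos: [0.5898, -0.3619, 0.2419]
ee_rot: [-3.141, -0.0, 1.565]
wrist_force: [0.0, -0.4, -0.4]
finger_gap: 0.0853
```

>>> {"op": "jog_arm", "data": {
  "deltas": [1,0,0,3,0,1,0,0,3,0,1,0,0,3,0,1,0,0,3,0,1,0,0,0,0]
}}

```text
clock: 2.6
tcp_pos: [0.5851, -0.3606, 0.1155]
ee_rot: [-3.133, -0.005, 1.566]
wrist_force: [-1.0, 0.6, -0.7]
finger_gap: 0.0854
```

>>> {"op": "jog_arm", "data": {
  "deltas": [1,0.3,0,2,0,1,0,0,2,0,1,0,0,2,0,1,0,0,2,0,1,0,0,1,0]
}}

```text
clock: 3.02
tcp_pos: [0.5881, -0.3598, 0.0313]
ee_rot: [-3.14, -0.001, 1.565]
wrist_force: [-0.6, 0.1, -0.2]
finger_gap: 0.0855
```

>>> {"op": "jog_arm", "data": {
  "deltas": [1,0,0,0.5,0,1,0,0,0,0,1,0,0,0,0,1,0,0,0,0,1,0,0,0,0]
}}

```text
clock: 3.43
tcp_pos: [0.5894, -0.3605, 0.0287]
ee_rot: [3.14, 0.001, 1.565]
wrist_force: [-0.1, -0.7, -0.7]
finger_gap: 0.0854
```

>>> {"op": "jog_arm", "data": {
  "deltas": [1,0.35,-0.3,0.5,0,1,0,0,0,0,0,0,0,0,0,0,0,0,0,0,0,0,0,0,0]
}}

```text
clock: 3.85
tcp_pos: [0.5858, -0.3566, 0.0224]
ee_rot: [3.141, 0.0, 1.565]
wrist_force: [0.8, 0.7, 0.1]
finger_gap: 0.0516
```

>>> {"op": "jog_arm", "data": {
  "deltas": [0,0,0,0,0,0,0,0,0,0,0,0,0,0,0,0,0,0,0,0,0,0,0,0,0]
}}

```text
clock: 4.27
tcp_pos: [0.586, -0.3567, 0.0226]
ee_rot: [3.141, 0.0, 1.565]
wrist_force: [-0.1, 0.0, 4.4]
finger_gap: 0.039
```

>>> {"op": "jog_arm", "data": {
  "deltas": [0,0,0,0,0,0,0,0,0,0,0,0,0,0,0,0,0,0,0,0,0,0,0,0,0]
}}

```text
clock: 4.68
tcp_pos: [0.586, -0.3567, 0.0226]
ee_rot: [3.141, 0.0, 1.565]
wrist_force: [0.2, -0.8, 5.3]
finger_gap: 0.0389
```

>>> {"op": "jog_arm", "data": {
  "deltas": [0,0,0,-1,0,0,0,0,-3,0,0,0,0,-3,0,0,0,0,-3,0,0,0,0,-3,0]
}}

```text
clock: 5.1
tcp_pos: [0.585, -0.3561, 0.1535]
ee_rot: [-3.14, -0.001, 1.565]
wrist_force: [2.2, -0.2, -0.5]
finger_gap: 0.0387
```

>>> {"op": "jog_arm", "data": {
  "deltas": [0,3.4,-0.77,-2,0,0,3.4,-0.77,0,0,0,3.4,-0.77,0,0,0,3.4,-0.77,0,0,0,3.4,-0.77,0,0]
}}

```text
clock: 5.52
tcp_pos: [0.547, -0.1848, 0.1726]
ee_rot: [-3.141, -0.0, 1.565]
wrist_force: [0.4, 0.7, -1.3]
finger_gap: 0.0388
```

>>> {"op": "jog_arm", "data": {
  "deltas": [0,3.4,-0.77,0,0,0,3.4,-0.77,0,0,0,3.4,-0.77,0,0,0,3.4,-0.77,0,0,0,3.4,-0.77,0,0]
}}

```text
clock: 5.93
tcp_pos: [0.5094, -0.0146, 0.1725]
ee_rot: [-3.141, -0.0, 1.565]
wrist_force: [0.6, 0.4, -0.7]
finger_gap: 0.0387
```

>>> {"op": "jog_arm", "data": {
  "deltas": [0,3.4,-0.77,0,0,0,3.4,-0.77,0,0,0,3.4,-0.77,0,0,0,3.4,-0.77,0,0,0,3.4,-0.77,0,0]
}}

```text
clock: 6.35
tcp_pos: [0.4719, 0.1555, 0.1725]
ee_rot: [-3.141, 0.0, 1.565]
wrist_force: [0.7, -0.3, -1.0]
finger_gap: 0.0388
```

>>> {"op": "jog_arm", "data": {
  "deltas": [0,3.4,-0.77,0,0,0,3.4,-0.77,0,0,0,3.4,-0.77,0,0,0,3.4,-0.77,0,0,0,3.4,-0.77,0,0]
}}

```text
clock: 6.77
tcp_pos: [0.4343, 0.3257, 0.1725]
ee_rot: [-3.141, 0.0, 1.565]
wrist_force: [-0.3, 0.2, -0.6]
finger_gap: 0.0388
```

>>> {"op": "jog_arm", "data": {
  "deltas": [0,0,0,0,0,0,0,0,0,0,0,0,0,0,0,0,0,0,0,0,0,0,0,0,0]
}}

```text
clock: 7.18
tcp_pos: [0.4356, 0.3232, 0.1723]
ee_rot: [-3.141, 0.0, 1.564]
wrist_force: [-0.2, 0.2, -1.2]
finger_gap: 0.0389
```

>>> {"op": "jog_arm", "data": {
  "deltas": [0,0.14,-0.38,2.5,0,0,0,0,2.5,0,0,0,0,2,0,0,0,0,1,0,0,0,0,0,0]
}}

```text
clock: 7.6
tcp_pos: [0.4307, 0.3241, 0.0904]
ee_rot: [-3.138, 0.002, 1.564]
wrist_force: [0.1, -0.4, -0.7]
finger_gap: 0.0388
```

>>> {"op": "jog_arm", "data": {
  "deltas": [0,0,0,0,0,0,0,0,0,0,0,0,0,0,0,0,0,0,0,0,0,0,0,0,0]
}}

```text
clock: 8.02
tcp_pos: [0.4321, 0.326, 0.0931]
ee_rot: [3.14, -0.001, 1.565]
wrist_force: [0.3, -1.1, -0.6]
finger_gap: 0.0389
```

```bash
python3 - <<'E'
from h import *
s=robot.state();print(s['tcp_pos'],s['wrist_force'])
p,d=eyes.read_camera('scene');P=cloud('scene',d)
cv2.imwrite('pics/c2.png',cv2.resize(p[50:150,240:370,::-1],None,fx=6,fy=6,interpolation=cv2.INTER_CUBIC))
for (lo,hi) in((.045,.075),(.08,.125)):
    m=(abs(P[...,2]-(lo+hi)/2)<(hi-lo)/2)&(np.hypot(P[...,0]-.432,P[...,1]-.3246)<.045)
    b=m&(p[...,2].astype(int)>p[...,0].astype(int)+30)
    print(m.sum(),P[m].mean(0) if m.any() else'', b.sum(), P[b].mean(0) if b.any() else '',np.ptp(P[b],0) if b.any() else '')
E
```

```text
[0.43205838 0.32603473 0.09311349] [ 0.33622584 -1.14775161 -0.56778348]
157 [0.43749527 0.31312341 0.06034341] 0  
358 [0.43712997 0.31582354 0.10700802] 127 [0.43387406 0.31699925 0.11684814] [0.03715019 0.03361937 0.01768167]
```

View pics/c2.png

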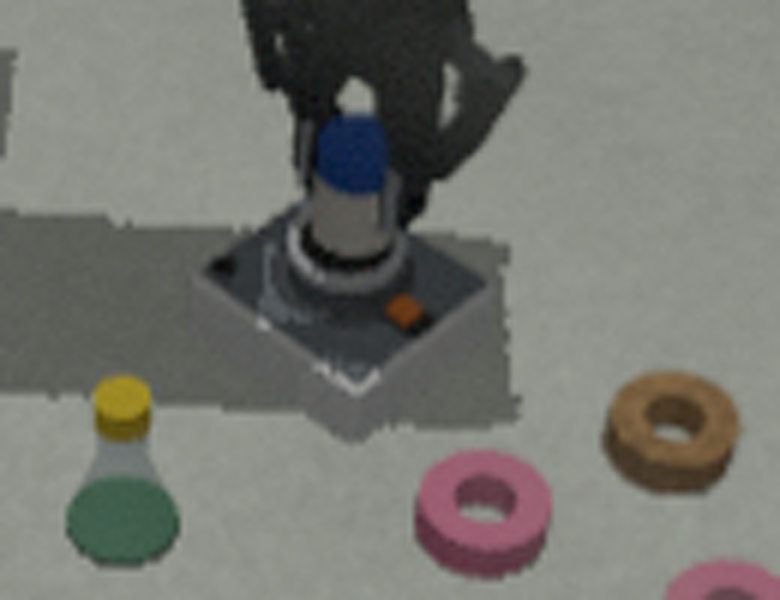

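The crop shows the jar upright in the jaws at (351,190), centred over the pad ring at (348,255). I'll lower it and press in small steps, watching the force.

>>> {"op": "jog_arm", "data": {
  "deltas": [0,-0.12,0,0.5,0,0,0,0,0.5,0,0,0,0,0.2,0,0,0,0,0,0,0,0,0,0,0]
}}

```text
clock: 8.48
tcp_pos: [0.4317, 0.3245, 0.0802]
ee_rot: [-3.141, 0.0, 1.565]
wrist_force: [0.6, -1.0, 2.3]
finger_gap: 0.039
```

>>> {"op": "jog_arm", "data": {
  "deltas": [0,0,0,0.3,0,0,0,0,0.3,0,0,0,0,0.3,0,0,0,0,0,0,0,0,0,0,0]
}}

```text
clock: 8.9
tcp_pos: [0.4317, 0.3245, 0.0714]
ee_rot: [3.142, 0.0, 1.565]
wrist_force: [0.4, -0.9, 3.2]
finger_gap: 0.0388
```

>>> {"op": "jog_arm", "data": {
  "deltas": [0,0,0,0.2,0,0,0,0,0.1,0,0,0,0,0,0,0,0,0,0,0,0,0,0,0,0]
}}

```text
clock: 9.32
tcp_pos: [0.4317, 0.3245, 0.0684]
ee_rot: [3.142, 0.0, 1.565]
wrist_force: [0.8, -1.2, 4.8]
finger_gap: 0.039
```

>>> {"op": "jog_arm", "data": {
  "deltas": [0,0,0,0.1,0,0,0,0,0,0,0,0,0,0.05,0,0,0,0,0,0,0,0,0,0,0]
}}

```text
clock: 9.73
tcp_pos: [0.4317, 0.3245, 0.0669]
ee_rot: [3.142, -0.0, 1.565]
wrist_force: [-0.1, -1.7, 3.9]
finger_gap: 0.0389
```

>>> {"op": "jog_arm", "data": {
  "deltas": [0,0,0,0.05,0,0,0,0,0,0,0,0,0,0,0,0,0,0,0,0,0,0,0,0,0]
}}

```text
clock: 10.15
tcp_pos: [0.4317, 0.3245, 0.0664]
ee_rot: [3.142, 0.0, 1.565]
wrist_force: [-0.0, -1.0, 5.4]
finger_gap: 0.0392
```

>>> {"op": "jog_arm", "data": {
  "deltas": [0,0,0,0.05,0,0,0,0,0,0,0,0,0,0.05,0,0,0,0,0,0,0,0,0,0,0]
}}

```text
clock: 10.57
tcp_pos: [0.4317, 0.3246, 0.066]
ee_rot: [3.142, -0.0, 1.565]
wrist_force: [-1.7, -4.0, 12.9]
finger_gap: 0.0387
```

>>> {"op": "jog_arm", "data": {
  "deltas": [0,0,0,0.05,0,0,0,0,0,0,0,0,0,0,0,0,0,0,0,0,0,0,0,0,0]
}}

```text
clock: 10.98
tcp_pos: [0.4317, 0.3245, 0.0659]
ee_rot: [3.141, -0.0, 1.565]
wrist_force: [-2.8, -4.6, 19.3]
finger_gap: 0.0385
```

>>> {"op": "jog_arm", "data": {
  "deltas": [0,0,0,-0.3,0,0,0,0,0,0,0,0,0,0,0,0,0,0,0,0,0,0,0,0,0]
}}

```text
clock: 11.4
tcp_pos: [0.4317, 0.3246, 0.0678]
ee_rot: [3.141, -0.0, 1.565]
wrist_force: [0.2, -1.5, 4.8]
finger_gap: 0.0386
```

>>> {"op": "jog_arm", "data": {
  "deltas": [0.6,0,0,0,0,0.6,0,0,0,0,0.6,0,0,0,0,0.6,0,0,0,0,0.6,0,0,0,0]
}}

```text
clock: 11.82
tcp_pos: [0.4315, 0.3244, 0.0676]
ee_rot: [-3.141, 0.0, 1.565]
wrist_force: [-0.7, 0.2, -0.1]
finger_gap: 0.0512
```

>>> {"op": "jog_arm", "data": {
  "deltas": [0.8,0,0,0,0,0.8,0,0,-0.5,0,0.8,0,0,-2,0,0.8,0,0,-3,0,1,0,0,-3,0]
}}

```text
clock: 12.23
tcp_pos: [0.431, 0.324, 0.1534]
ee_rot: [-3.14, 0.001, 1.565]
wrist_force: [0.7, 0.7, 0.9]
finger_gap: 0.0785
```

>>> {"op": "jog_arm", "data": {
  "deltas": [1,0,1.5,-3,0,1,0.2,3,0,0,1,0.6,3,0,0,1,0.6,3,0,0,1,0.6,3,0,0]
}}

```text
clock: 12.65
tcp_pos: [0.5681, 0.3439, 0.1837]
ee_rot: [3.141, -0.0, 1.565]
wrist_force: [0.1, 0.0, 0.0]
finger_gap: 0.0856
```

```bash
python3 - <<'E'
from h import *
s=robot.state();print(s['clock'],s['tcp_pos'],s['wrist_force'])
for c in ('scene','top'):
    p,d=eyes.read_camera(c);P=cloud(c,d)
    m=(p[...,2].astype(int)>p[...,0].astype(int)+25)&(np.hypot(P[...,0]-.432,P[...,1]-.3246)<.045)&(P[...,2]>.06)
    print(c,m.sum(),P[m].mean(0),np.percentile(P[m][:,2],90) if m.any() else '')
    if c=='scene': cv2.imwrite('pics/c3.png',cv2.resize(p[50:150,240:370,::-1],None,fx=4,fy=4,interpolation=cv2.INTER_CUBIC))
E
```

```text
12.65 [0.56812237 0.34389021 0.18367057] [0.11144702 0.04320197 0.00999793]
scene 155 [0.4367497  0.31786144 0.09249791] 0.09597269038957452
top 112 [0.42995754 0.31718944 0.09353298] 0.09740771223718633
```

View pics/c3.png

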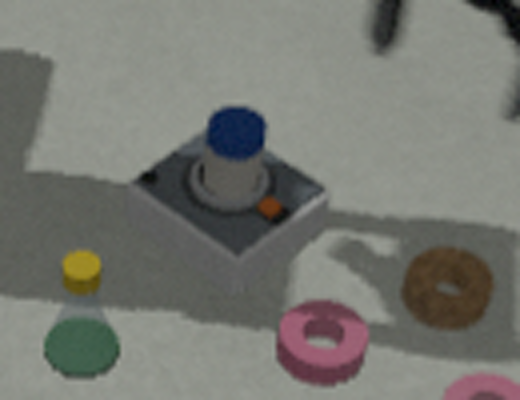

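Lid top is at z≈0.094, which is 46+48 mm, so the pad is latched. The jar does look off-centre in y, so I'll measure that with ray fits.

```bash
python3 - <<'E'
from h import *
for c in ('scene','top'):
    p,d=eyes.read_camera(c);P=cloud(c,d)
    m=(p[...,2].astype(int)>p[...,0].astype(int)+25)&(np.hypot(P[...,0]-.432,P[...,1]-.3246)<.045)&(P[...,2]>.088)
    X=P[m];(a,b),r=cv2.minEnclosingCircle(X[:,:2].astype(np.float32))
    print(c,m.sum(),'mean',X.mean(0).round(4),'circ',a,b,r)
    uv=np.argwhere(m)[:,::-1];Y=ray(c,uv,.094);(a,b),r=cv2.minEnclosingCircle(Y[:,:2].astype(np.float32));print(' ray',Y.mean(0).round(4),a,b,r)
    # pad dark/aluminium from first frame, ray at .06
    q,D=np.load(c+'.npz')['p'],np.load(c+'_P.npy')
    m=(abs(D[...,2]-.06)<.008)&(np.hypot(D[...,0]-.432,D[...,1]-.3246)<.045);Y=ray(c,np.argwhere(m)[:,::-1],.06);(a,b),r=cv2.minEnclosingCircle(Y[:,:2].astype(np.float32));print(' pad',m.sum(),Y.mean(0).round(4),a,b,r)
E
```

```text
scene 134 mean [0.4358 0.319  0.0937] circ 0.43508222699165344 0.3199508786201477 0.02020678110420704
 ray [0.436  0.3188 0.094 ] 0.4363081157207489 0.31768089532852173 0.023145068436861038
 pad 250 [0.433  0.3222 0.06  ] 0.43155479431152344 0.32285189628601074 0.031700849533081055
top 94 mean [0.4292 0.3169 0.0939] circ 0.43165162205696106 0.31922441720962524 0.018850063905119896
 ray [0.4292 0.3168 0.094 ] 0.4315367341041565 0.3190879225730896 0.018642684444785118
 pad 299 [0.4309 0.3241 0.06  ] 0.43133270740509033 0.32422754168510437 0.027833249419927597
```

```bash
python3 - <<'E'
from h import *
i=eyes.camera_info('wrist');s=robot.state();print(s['tcp_pos'],s['ee_rot'],i['eye'],i['attitude'])
p,d=eyes.read_camera('wrist');P=cloud('wrist',d,i);save('pics/w1.png',p)
m=(abs(P[...,2]-.022)<.006)&(np.hypot(P[...,0]-.592,P[...,1]-.365)<.05);X=P[m]
if m.sum()>5:print(m.sum(),X.mean(0),cv2.minEnclosingCircle(X[:,:2].astype(np.float32)))
m=(abs(P[...,2]-.094)<.006)&(np.hypot(P[...,0]-.432,P[...,1]-.32)<.05);X=P[m]
if m.sum()>5:print('jar',m.sum(),X.mean(0),cv2.minEnclosingCircle(X[:,:2].astype(np.float32)))
E
```

```text
[0.56680123 0.34347459 0.18248726] [-3.14078692e+00  3.62059321e-04  1.56455857e+00] [0.56835526 0.42750712 0.31432593] [ 2.80979152e+00 -5.03980680e-04 -7.34104199e-03]
2060 [0.59274924 0.36798255 0.02207777] ((0.5929110646247864, 0.36674022674560547), 0.030018620193004608)
jar 1700 [0.43456753 0.32591577 0.09392065] ((0.4329031705856323, 0.3251720070838928), 0.020836561918258667)
```

View pics/w1.png

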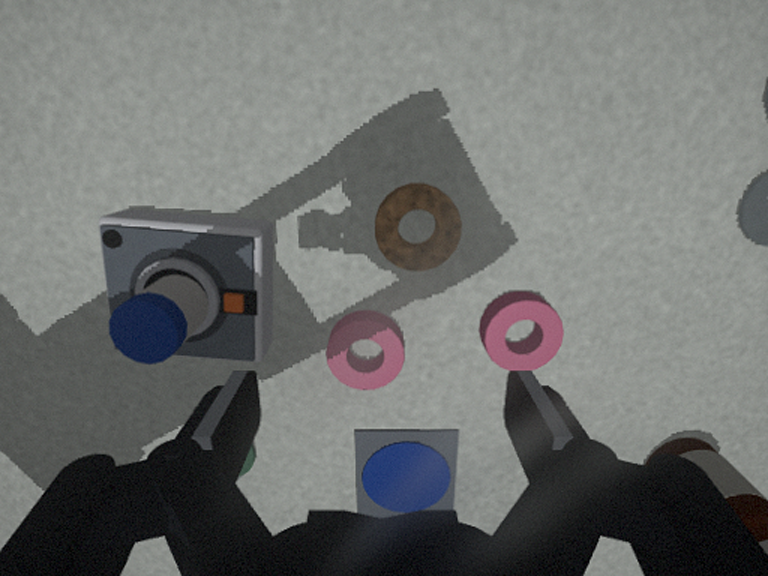

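Wrist view: cork ring at (417,226) and jar on the pad at (150,328). The wrist camera puts the ring at (0.593,0.367) and the jar at (0.433,0.325), so the jar is nearly on the pad centre. Grasping the ring next.

>>> {"op": "jog_arm", "data": {
  "deltas": [1,1.1,1.3,1,0,1,1.15,1.3,3,0,1,0,0,3,0,1,0,0,3,0,1,0,0,2,0]
}}

```text
clock: 13.32
tcp_pos: [0.5904, 0.3655, 0.0602]
ee_rot: [-3.139, 0.002, 1.566]
wrist_force: [0.5, 0.2, 0.4]
finger_gap: 0.0854
```

>>> {"op": "jog_arm", "data": {
  "deltas": [1,0,0,1,0,1,0,0,0,0,1,0,0,0,0,1,0,0,0,0,1,0,0,0,0]
}}

```text
clock: 13.73
tcp_pos: [0.5938, 0.3668, 0.0549]
ee_rot: [3.139, -0.002, 1.565]
wrist_force: [0.6, -0.2, -0.3]
finger_gap: 0.0852
```

>>> {"op": "jog_arm", "data": {
  "deltas": [1,0,0,1.5,0,1,0,0,1.5,0,1,0,0,1.1,0,1,0,0,0,0,1,0,0,0,0]
}}

```text
clock: 14.15
tcp_pos: [0.5919, 0.3655, 0.0101]
ee_rot: [-3.139, 0.002, 1.565]
wrist_force: [0.7, 0.1, -0.6]
finger_gap: 0.0853
```

>>> {"op": "jog_arm", "data": {
  "deltas": [0,0,0,0,0,0,0,0,0,0,0,0,0,0,0,0,0,0,0,0,0,0,0,0,0]
}}

```text
clock: 14.57
tcp_pos: [0.5937, 0.3666, 0.013]
ee_rot: [3.14, -0.001, 1.565]
wrist_force: [0.2, -0.0, 5.9]
finger_gap: 0.0577
```

>>> {"op": "jog_arm", "data": {
  "deltas": [0,0,0,0,0,0,0,0,0,0,0,0,0,0,0,0,0,0,0,0,0,0,0,0,0]
}}

```text
clock: 14.98
tcp_pos: [0.5936, 0.3666, 0.013]
ee_rot: [3.14, -0.001, 1.565]
wrist_force: [-0.3, -1.3, 6.8]
finger_gap: 0.0575
```

>>> {"op": "jog_arm", "data": {
  "deltas": [0,0,0,-0.6,0,0,0,0,-1.5,0,0,0,0,-2.5,0,0,0,0,-2.5,0,0,0,0,-1.9,0]
}}

```text
clock: 15.4
tcp_pos: [0.5935, 0.3665, 0.1049]
ee_rot: [3.14, -0.001, 1.565]
wrist_force: [0.7, 1.1, -1.0]
finger_gap: 0.0579
```

>>> {"op": "jog_arm", "data": {
  "deltas": [0,-1,-0.5,0,0,0,-2,0,0,0,0,-3,0,0,0,0,-3,0,0,0,0,-3,0,0,0]
}}

```text
clock: 15.82
tcp_pos: [0.5865, 0.2447, 0.1021]
ee_rot: [-3.141, 0.0, 1.566]
wrist_force: [1.4, -0.4, 0.2]
finger_gap: 0.0577
```

>>> {"op": "jog_arm", "data": {
  "deltas": [0,-3,0,0,0,0,-3,0,0,0,0,-3,0,0,0,0,-3,0,0,0,0,-3,0,0,0]
}}

```text
clock: 16.23
tcp_pos: [0.5856, 0.0945, 0.1021]
ee_rot: [-3.141, 0.0, 1.565]
wrist_force: [0.3, -0.1, -0.4]
finger_gap: 0.0578
```

>>> {"op": "jog_arm", "data": {
  "deltas": [0,-3,0,0,0,0,-3,0,0,0,0,-3,0,0,0,0,-2.5,0,0,0,0,-1.5,0,0,0]
}}

```text
clock: 16.65
tcp_pos: [0.5848, -0.0365, 0.1021]
ee_rot: [-3.141, 0.0, 1.564]
wrist_force: [0.1, -0.5, -0.3]
finger_gap: 0.0575
```

>>> {"op": "jog_arm", "data": {
  "deltas": [0,0,0,1.5,0,0,0,0,2.5,0,0,0,0,2,0,0,0,0,1,0,0,0,0,0,0]
}}

```text
clock: 17.07
tcp_pos: [0.5836, -0.0339, 0.0299]
ee_rot: [-3.138, -0.0, 1.565]
wrist_force: [-0.2, -0.6, 0.2]
finger_gap: 0.058
```

>>> {"op": "jog_arm", "data": {
  "deltas": [0,0,0,0,0,0,0,0,0,0,0,0,0,0,0,0,0,0,0,0,0,0,0,0,0]
}}

```text
clock: 17.48
tcp_pos: [0.5862, -0.0338, 0.0326]
ee_rot: [3.14, 0.0, 1.565]
wrist_force: [0.7, -0.5, -0.2]
finger_gap: 0.0574
```

```bash
cat >> h.py <<'E'
def circ(c,xy,z,tol=.006,rad=.05,sel=None):
    i=eyes.camera_info(c);p,d=eyes.read_camera(c);P=cloud(c,d,i)
    m=(abs(P[...,2]-z)<tol)&(np.hypot(P[...,0]-xy[0],P[...,1]-xy[1])<rad)
    if sel: m&=sel(p.astype(int))
    X=P[m]
    if len(X)<6: print(c,'none');return p
    (a,b),r=cv2.minEnclosingCircle(X[:,:2].astype(np.float32));print(c,len(X),'mean',X.mean(0).round(4),'circ',round(a,4),round(b,4),'r',round(r,4));return p
E
python3 - <<'E'
from h import *
s=robot.state();print(s['tcp_pos'])
brown=lambda p:(p[...,0]>p[...,2]+18)
for c in('scene','top','wrist'): circ(c,s['tcp_pos'],s['tcp_pos'][2]+.009,.012,.05,brown)
E
```

```text
[ 0.58619771 -0.03380564  0.03261512]
scene 268 mean [ 0.5862 -0.0468  0.0398] circ 0.5874 -0.0371 r 0.0295
top none
wrist 8921 mean [ 0.5869 -0.0295  0.0403] circ 0.5871 -0.0331 r 0.0304
```

>>> {"op": "jog_arm", "data": {
  "deltas": [0,0,0.2,0.8,0,0,0,0,0.6,0,0,0,0,0.3,0,0,0,0,0,0,0,0,0,0,0]
}}

```text
clock: 18.05
tcp_pos: [0.5876, -0.0338, 0.015]
ee_rot: [-3.141, -0.0, 1.565]
wrist_force: [-3.5, 0.7, 11.2]
finger_gap: 0.0578
```

>>> {"op": "jog_arm", "data": {
  "deltas": [1,0,0,0,0,1,0,0,0,0,1,0,0,0,0,1,0,0,0,0,1,0,0,0,0]
}}

```text
clock: 18.47
tcp_pos: [0.5875, -0.0339, 0.0145]
ee_rot: [-3.141, -0.0, 1.565]
wrist_force: [-0.2, 0.1, -0.2]
finger_gap: 0.0852
```

>>> {"op": "jog_arm", "data": {
  "deltas": [1,0,0,-1,0,1,0,0,-3,0,1,0,0,-3,0,1,0,0,-3,0,1,0,0,-3,0]
}}

```text
clock: 18.88
tcp_pos: [0.5874, -0.0339, 0.1468]
ee_rot: [3.142, 0.0, 1.565]
wrist_force: [1.2, 0.9, -0.4]
finger_gap: 0.0847
```

>>> {"op": "jog_arm", "data": {
  "deltas": [1,1.25,-3,0,0,1,1.25,-3,0,0,1,1.25,-3,0,0,1,0,-3,0,0,1,0,-2.8,0,0]
}}

```text
clock: 19.3
tcp_pos: [0.4382, 0.005, 0.1454]
ee_rot: [3.141, -0.0, 1.566]
wrist_force: [-0.3, -0.1, 0.1]
finger_gap: 0.0857
```

>>> {"op": "jog_arm", "data": {
  "deltas": [1,0,0,0,0,1,0,0,0,0,1,0,0,0,0,1,0,0,0,0,1,0,0,0,0]
}}

```text
clock: 19.72
tcp_pos: [0.441, 0.0044, 0.145]
ee_rot: [3.141, -0.0, 1.565]
wrist_force: [0.7, -0.5, 0.8]
finger_gap: 0.0852
```

```bash
python3 - <<'E'
from h import *
s=robot.state();print(s['tcp_pos'],s['finger_gap'])
brown=lambda p:(p[...,0]>p[...,2]+18)
red=lambda p:(p[...,0]>p[...,1]+60)
for c in('scene','top'): circ(c,(.588,-.034),.024,.008,.05,brown)
for c in('scene','top','wrist'): circ(c,(.44,.0034),.075,.008,.05,red)
E
```

```text
[0.44104722 0.00440691 0.14502333] 0.08516494070757456
scene 403 mean [ 0.5909 -0.0363  0.0231] circ 0.5898 -0.0351 r 0.03
top 247 mean [ 0.5874 -0.0343  0.0239] circ 0.5877 -0.0346 r 0.0297
scene none
top none
wrist none
```

>>> {"op": "jog_arm", "data": {
  "deltas": [1,-0.1,0,2.5,0,1,0,0,3,0,1,0,0,3,0,1,0,0,2.5,0,1,0,0,1.3,0]
}}

```text
clock: 20.38
tcp_pos: [0.4385, 0.0035, 0.0193]
ee_rot: [-3.139, 0.0, 1.565]
wrist_force: [-0.5, -0.1, 0.9]
finger_gap: 0.0854
```

>>> {"op": "jog_arm", "data": {
  "deltas": [1,0,0,0,0,1,0,0,0,0,0,0,0,0,0,0,0,0,0,0,0,0,0,0,0]
}}

```text
clock: 20.8
tcp_pos: [0.4407, 0.0035, 0.0228]
ee_rot: [3.14, -0.0, 1.565]
wrist_force: [-2.9, -0.5, 1.1]
finger_gap: 0.0518
```

>>> {"op": "jog_arm", "data": {
  "deltas": [0,0,0,0,0,0,0,0,0,0,0,0,0,0,0,0,0,0,0,0,0,0,0,0,0]
}}

```text
clock: 21.22
tcp_pos: [0.4406, 0.0035, 0.0231]
ee_rot: [3.14, -0.0, 1.565]
wrist_force: [-2.2, 0.7, 11.7]
finger_gap: 0.0483
```

>>> {"op": "jog_arm", "data": {
  "deltas": [0,0,0,0,0,0,0,0,0,0,0,0,0,-1,0,0,0,0,-2,0,0,0,0,-2,0]
}}

```text
clock: 21.63
tcp_pos: [0.4394, 0.0035, 0.0728]
ee_rot: [-3.141, 0.0, 1.565]
wrist_force: [0.9, -0.6, -1.3]
finger_gap: 0.0485
```

>>> {"op": "jog_arm", "data": {
  "deltas": [0,0,0,-2,0,0,-1,0.71,-2,0,0,-2,1.43,-1,0,0,-2.5,1.78,0,0,0,-2.5,1.78,0,0]
}}

```text
clock: 22.05
tcp_pos: [0.4976, -0.0777, 0.1241]
ee_rot: [3.138, 0.0, 1.566]
wrist_force: [1.4, 0.1, -1.6]
finger_gap: 0.0481
```

>>> {"op": "jog_arm", "data": {
  "deltas": [0,-2.5,1.78,0,0,0,-2.5,1.78,0,0,0,-2.5,1.78,0,0,0,-2.5,1.78,0,0,0,-2.75,1.95,0,0]
}}

```text
clock: 22.47
tcp_pos: [0.5867, -0.2059, 0.1229]
ee_rot: [3.141, -0.0, 1.565]
wrist_force: [0.1, -0.1, -0.6]
finger_gap: 0.0482
```

>>> {"op": "jog_arm", "data": {
  "deltas": [0,0,0,1,0,0,0,0,2,0,0,0,0,2,0,0,0,0,2,0,0,0,0,0.6,0]
}}

```text
clock: 22.88
tcp_pos: [0.5846, -0.2042, 0.0439]
ee_rot: [-3.138, -0.001, 1.565]
wrist_force: [-0.5, 0.6, -1.1]
finger_gap: 0.0482
```

>>> {"op": "jog_arm", "data": {
  "deltas": [0,0,0,0,0,0,0,0,0,0,0,0,0,0,0,0,0,0,0,0,0,0,0,0,0]
}}

```text
clock: 23.3
tcp_pos: [0.5871, -0.205, 0.047]
ee_rot: [3.14, 0.001, 1.565]
wrist_force: [0.3, -0.5, -1.2]
finger_gap: 0.0479
```

```bash
python3 - <<'E'
from h import *
s=robot.state();print(s['tcp_pos'],s['finger_gap'])
red=lambda p:(p[...,0]>p[...,1]+45)&(p[...,0]>p[...,2]+45)
for c in('scene','wrist'): circ(c,s['tcp_pos'],s['tcp_pos'][2]+.053,.015,.05,red)
E
```

```text
[ 0.58707584 -0.20504479  0.04697952] 0.04788934745338322
scene none
wrist 2794 mean [ 0.5873 -0.1977  0.0957] circ 0.5878 -0.203 r 0.0116
```

>>> {"op": "jog_arm", "data": {
  "deltas": [0,0,0.1,0.8,0,0,0,0,0.6,0,0,0,0,0.3,0,0,0,0,0.1,0,0,0,0,0,0]
}}

```text
clock: 23.82
tcp_pos: [0.587, -0.2047, 0.0282]
ee_rot: [-3.14, -0.0, 1.565]
wrist_force: [-6.0, 2.0, 12.6]
finger_gap: 0.0482
```

>>> {"op": "jog_arm", "data": {
  "deltas": [1,0,0,0,0,1,0,0,0,0,1,0,0,0,0,1,0,0,0,0,1,0,0,0,0]
}}

```text
clock: 24.23
tcp_pos: [0.5873, -0.2048, 0.0275]
ee_rot: [-3.141, -0.0, 1.565]
wrist_force: [0.2, 1.2, 0.5]
finger_gap: 0.0854
```

>>> {"op": "jog_arm", "data": {
  "deltas": [1,0,0,-1,0,1,0,0,-3,0,1,0,0,-3,0,1,0,0,-3,0,1,0,0,-3,0]
}}

```text
clock: 24.65
tcp_pos: [0.5873, -0.2048, 0.1598]
ee_rot: [3.141, 0.0, 1.565]
wrist_force: [0.7, -0.4, -0.5]
finger_gap: 0.0852
```

>>> {"op": "jog_arm", "data": {
  "deltas": [1,1.15,-3,0,0,1,1.15,-3,0,0,1,1.15,-3,0,0,1,1.15,-3,0,0,1,1.15,-2.1,0,0]
}}

```text
clock: 25.07
tcp_pos: [0.444, -0.1458, 0.1582]
ee_rot: [-3.141, -0.0, 1.565]
wrist_force: [0.2, -0.1, 0.2]
finger_gap: 0.0853
```

>>> {"op": "jog_arm", "data": {
  "deltas": [1,0,0,0,0,1,0,0,0,0,1,0,0,0,0,1,0,0,0,0,1,0,0,0,0]
}}

```text
clock: 25.48
tcp_pos: [0.4478, -0.147, 0.158]
ee_rot: [3.141, 0.0, 1.565]
wrist_force: [0.9, 0.5, 0.3]
finger_gap: 0.0854
```

Now the amber bottle, which sits right under the TCP at about (0.447,-0.147).

>>> {"op": "jog_arm", "data": {
  "deltas": [1,0,0,2.5,0,1,0,0,3,0,1,0,0,3,0,1,0,0,3,0,1,0,0,2.1,0]
}}

```text
clock: 25.9
tcp_pos: [0.4465, -0.1466, 0.0194]
ee_rot: [-3.14, -0.0, 1.565]
wrist_force: [-0.6, 0.8, -1.0]
finger_gap: 0.0854
```

>>> {"op": "jog_arm", "data": {
  "deltas": [1,0,0,0,0,1,0,0,0,0,0,0,0,0,0,0,0,0,0,0,0,0,0,0,0]
}}

```text
clock: 26.32
tcp_pos: [0.4478, -0.1469, 0.0231]
ee_rot: [3.139, 0.001, 1.565]
wrist_force: [-5.9, 0.7, 3.5]
finger_gap: 0.0512
```

>>> {"op": "jog_arm", "data": {
  "deltas": [0,0,0,0,0,0,0,0,0,0,0,0,0,0,0,0,0,0,0,0,0,0,0,0,0]
}}

```text
clock: 26.73
tcp_pos: [0.4477, -0.1469, 0.0234]
ee_rot: [3.139, 0.001, 1.565]
wrist_force: [-2.1, 1.1, 11.2]
finger_gap: 0.0486
```

>>> {"op": "jog_arm", "data": {
  "deltas": [0,0,0,0,0,0,0,0,0,0,0,0,0,-1,0,0,0,0,-2,0,0,0,0,-2,0]
}}

```text
clock: 27.15
tcp_pos: [0.4463, -0.1464, 0.073]
ee_rot: [-3.141, -0.0, 1.565]
wrist_force: [-0.1, -0.4, -2.0]
finger_gap: 0.0483
```

>>> {"op": "jog_arm", "data": {
  "deltas": [0,0,0,-2.5,0,0,1,0.5,-2.5,0,0,2,1,0,0,0,2.5,1.25,0,0,0,2.5,1.25,0,0]
}}

```text
clock: 27.57
tcp_pos: [0.4879, -0.0662, 0.1237]
ee_rot: [3.139, 0.0, 1.564]
wrist_force: [1.0, 0.2, -1.5]
finger_gap: 0.0484
```

>>> {"op": "jog_arm", "data": {
  "deltas": [0,2.5,1.25,0,0,0,2.5,1.25,0,0,0,2.5,1.25,0,0,0,2.5,1.25,0,0,0,2.5,1.25,0,0]
}}

```text
clock: 27.98
tcp_pos: [0.5508, 0.0593, 0.123]
ee_rot: [3.141, -0.0, 1.565]
wrist_force: [0.7, -0.2, -1.0]
finger_gap: 0.0483
```

>>> {"op": "jog_arm", "data": {
  "deltas": [0,2.5,1.25,0,0,0,2.5,1.25,0,0,0,1.7,0.85,0,0,0,1,0.5,1,0,0,0,0,2,0]
}}

```text
clock: 28.4
tcp_pos: [0.5922, 0.137, 0.0942]
ee_rot: [3.135, -0.002, 1.567]
wrist_force: [-0.3, 0.6, -2.0]
finger_gap: 0.0483
```

>>> {"op": "jog_arm", "data": {
  "deltas": [0,0,0,2,0,0,0,0,2,0,0,0,0,0.6,0,0,0,0,0,0,0,0,0,0,0]
}}

```text
clock: 28.82
tcp_pos: [0.5892, 0.1343, 0.0461]
ee_rot: [-3.141, 0.0, 1.565]
wrist_force: [0.8, 0.7, -1.7]
finger_gap: 0.0482
```

>>> {"op": "jog_arm", "data": {
  "deltas": [0,0,0,0,0,0,0,0,0,0,0,0,0,0,0,0,0,0,0,0,0,0,0,0,0]
}}

```text
clock: 29.23
tcp_pos: [0.5895, 0.1347, 0.0463]
ee_rot: [3.141, -0.0, 1.565]
wrist_force: [-0.0, -0.6, -1.1]
finger_gap: 0.0479
```

```bash
python3 - <<'E'
from h import *
s=robot.state();print(s['tcp_pos'],s['finger_gap'])
for c in('wrist',): p=circ(c,s['tcp_pos'],s['tcp_pos'][2]+.049,.008,.03,lambda p:(p.max(-1)<60)); 
save('pics/w2.png',p,1)
E
```

```text
[0.58953608 0.13468477 0.04629005] 0.04793133443666877
wrist 7621 mean [0.5902 0.145  0.0943] circ 0.5895 0.1455 r 0.0278
```

>>> {"op": "jog_arm", "data": {
  "deltas": [0,0,-0.1,0.8,0,0,0,0,0.6,0,0,0,0,0.3,0,0,0,0,0.05,0,0,0,0,0,0]
}}

```text
clock: 29.7
tcp_pos: [0.5876, 0.1346, 0.0285]
ee_rot: [-3.14, 0.0, 1.565]
wrist_force: [-4.4, -1.5, 11.2]
finger_gap: 0.0481
```

>>> {"op": "jog_arm", "data": {
  "deltas": [1,0,0,0,0,1,0,0,0,0,1,0,0,0,0,1,0,0,0,0,1,0,0,0,0]
}}

```text
clock: 30.12
tcp_pos: [0.5882, 0.1347, 0.028]
ee_rot: [-3.141, 0.0, 1.565]
wrist_force: [0.2, 1.1, 0.4]
finger_gap: 0.086
```

>>> {"op": "jog_arm", "data": {
  "deltas": [1,0,0,-1,0,1,0,0,-3,0,1,0,0,-3,0,1,0,0,-3,0,1,0,0,-3,0]
}}

```text
clock: 30.53
tcp_pos: [0.5881, 0.1346, 0.1603]
ee_rot: [3.141, -0.0, 1.565]
wrist_force: [0.3, 0.8, -0.9]
finger_gap: 0.085
```

>>> {"op": "jog_arm", "data": {
  "deltas": [1,0.6,-3,-1,0,1,0.6,-3,0,0,1,0.6,-3,0,0,1,0.6,-3,0,0,1,0.6,-3,0,0]
}}

```text
clock: 30.95
tcp_pos: [0.4371, 0.1655, 0.169]
ee_rot: [3.141, -0.0, 1.565]
wrist_force: [0.9, 0.7, 0.5]
finger_gap: 0.0853
```

>>> {"op": "jog_arm", "data": {
  "deltas": [1,0,-0.8,0,0,1,0,0,0,0,1,0,0,0,0,1,0,0,0,0,1,0,0,0,0]
}}

```text
clock: 31.37
tcp_pos: [0.432, 0.1655, 0.1686]
ee_rot: [3.14, -0.0, 1.565]
wrist_force: [-0.1, 0.0, 0.6]
finger_gap: 0.0852
```

```bash
python3 - <<'E'
from h import *
s=robot.state();print(s['tcp_pos'],s['finger_gap'])
yel=lambda p:(p[...,0]>p[...,2]+50)
for c in('top','scene','wrist'): p=circ(c,(.431,.1645),.084,.008,.03,yel)
for c in('top','scene'): circ(c,(.5885,.1355),.077,.006,.04)
for c in('top','scene'): circ(c,(.5885,-.204),.08,.006,.04)
save('pics/w3.png',p,1.2)
E
```

```text
[0.43196277 0.16554743 0.16855851] 0.0852260314888679
top none
scene 72 mean [0.4325 0.1626 0.0822] circ 0.4317 0.1649 r 0.0135
wrist none
top 195 mean [0.5873 0.1343 0.077 ] circ 0.5875 0.134 r 0.0225
scene 239 mean [0.5902 0.1317 0.0764] circ 0.5888 0.1329 r 0.0229
top 57 mean [ 0.5865 -0.2049  0.0799] circ 0.5867 -0.205 r 0.0119
scene 116 mean [ 0.5897 -0.2051  0.0794] circ 0.589 -0.2053 r 0.0121
```

View pics/w3.png

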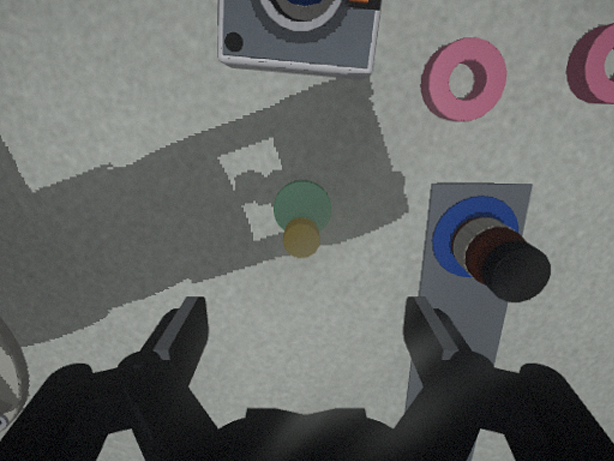

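Both bottles are within about 3 mm of their mats. The wrist view has the flask, stopper at (301,238), midway between the jaws, and the amber bottle on the blue mat at (478,235). Grasping the flask by its neck.

>>> {"op": "jog_arm", "data": {
  "deltas": [1,-0.1,0,2,0,1,0,0,3,0,1,0,0,3,0,1,0,0,2,0,1,0,0,0.9,0]
}}

```text
clock: 32.13
tcp_pos: [0.429, 0.1639, 0.0569]
ee_rot: [-3.138, 0.001, 1.565]
wrist_force: [-0.3, -0.6, -0.4]
finger_gap: 0.0854
```

>>> {"op": "jog_arm", "data": {
  "deltas": [1,0,0,0,0,1,0,0,0,0,0.5,0,0,0,0,0.5,0,0,0,0,0.4,0,0,0,0]
}}

```text
clock: 32.55
tcp_pos: [0.4313, 0.1648, 0.0604]
ee_rot: [3.14, -0.001, 1.565]
wrist_force: [1.0, -0.0, -0.2]
finger_gap: 0.0512
```

>>> {"op": "jog_arm", "data": {
  "deltas": [0,0,0,0,0,0,0,0,0,0,0,0,0,0,0,0,0,0,0,0,0,0,0,0,0]
}}

```text
clock: 32.97
tcp_pos: [0.4306, 0.1647, 0.0598]
ee_rot: [3.141, -0.0, 1.565]
wrist_force: [-1.6, 0.2, 6.8]
finger_gap: 0.0233
```

>>> {"op": "jog_arm", "data": {
  "deltas": [0,0,0,0,0,0,0,0,0,0,0,0,0,0,0,0,0,0,0,0,0,0,0,0,0]
}}

```text
clock: 33.38
tcp_pos: [0.4306, 0.1647, 0.0598]
ee_rot: [3.141, -0.0, 1.565]
wrist_force: [-1.2, -0.0, 7.0]
finger_gap: 0.0232
```

>>> {"op": "jog_arm", "data": {
  "deltas": [0,0,0,-0.6,0,0,0,0,-1.5,0,0,0,0,-2,0,0,0,0,-2,0,0,0,0,-1.5,0]
}}

```text
clock: 33.8
tcp_pos: [0.4306, 0.1646, 0.1369]
ee_rot: [3.141, -0.0, 1.565]
wrist_force: [0.1, 0.3, -0.6]
finger_gap: 0.0235
```

>>> {"op": "jog_arm", "data": {
  "deltas": [0,-0.9,0.71,0,0,0,-1.9,1.51,0,0,0,-1.9,1.51,0,0,0,-1.9,1.51,0,0,0,-1.9,1.51,0,0]
}}

```text
clock: 34.22
tcp_pos: [0.498, 0.0777, 0.1348]
ee_rot: [-3.141, 0.0, 1.566]
wrist_force: [0.7, -0.3, -1.4]
finger_gap: 0.0235
```

>>> {"op": "jog_arm", "data": {
  "deltas": [0,-1.9,1.51,0,0,0,-1.9,1.51,0,0,0,-1.9,1.51,0,0,0,-1.9,1.51,0,0,0,-1.9,1.51,0,0]
}}

```text
clock: 34.63
tcp_pos: [0.5728, -0.018, 0.1345]
ee_rot: [-3.141, 0.0, 1.565]
wrist_force: [-0.8, -0.2, 0.3]
finger_gap: 0.0232
```

>>> {"op": "jog_arm", "data": {
  "deltas": [0,-1.9,1.51,0,0,0,0,0,1,0,0,0,0,1,0,0,0,0,1,0,0,0,0,0,0]
}}

```text
clock: 35.05
tcp_pos: [0.5849, -0.0349, 0.1023]
ee_rot: [-3.136, -0.0, 1.566]
wrist_force: [-0.7, -0.3, -1.3]
finger_gap: 0.0229
```

>>> {"op": "jog_arm", "data": {
  "deltas": [0,0,0,0,0,0,0,0,0,0,0,0,0,0,0,0,0,0,0,0,0,0,0,0,0]
}}

```text
clock: 35.47
tcp_pos: [0.5877, -0.0351, 0.1058]
ee_rot: [3.141, 0.0, 1.566]
wrist_force: [0.3, -0.6, -0.5]
finger_gap: 0.0237
```

```bash
python3 - <<'E'
from h import *
s=robot.state();print(s['tcp_pos'],s['finger_gap'])
p,d=eyes.read_camera('scene');cv2.imwrite('pics/c4.png',cv2.resize(p[120:260,180:340,::-1],None,fx=4,fy=4,interpolation=cv2.INTER_CUBIC))
i=eyes.camera_info('wrist');p,d=eyes.read_camera('wrist');P=cloud('wrist',d,i);save('pics/w4.png',p,1.2);np.savez('w4.npz',p=p,P=P)
q=p.astype(int)
near=np.hypot(P[...,0]-.5885,P[...,1]+.0345)<.06
for n,m in(('cork',(q[...,0]>q[...,2]+15)&(P[...,2]>.015)&(P[...,2]<.03)&near),('green',(q[...,1]>q[...,0]+15)&(P[...,2]>.03)&near)):
    if m.sum()>5:print(n,m.sum(),P[m].mean(0),P[m].min(0),P[m].max(0),cv2.minEnclosingCircle(P[m][:,:2].astype(np.float32)))
E
```

```text
[ 0.58773701 -0.03513743  0.10581903] 0.023676112058098574
cork 1363 [ 0.59067923 -0.01476521  0.02354158] [ 0.55943027 -0.04203426  0.0150058 ] [ 0.61786944 -0.00309527  0.02631031] ((0.5887659788131714, -0.03234869986772537), 0.02967364899814129)
green 3782 [ 0.58730065 -0.02153049  0.07609983] [ 0.56176863 -0.04782951  0.05174936] [ 0.61229949 -0.008088    0.18044422] ((0.5869835615158081, -0.033580318093299866), 0.025759106501936913)
```

View pics/c4.png

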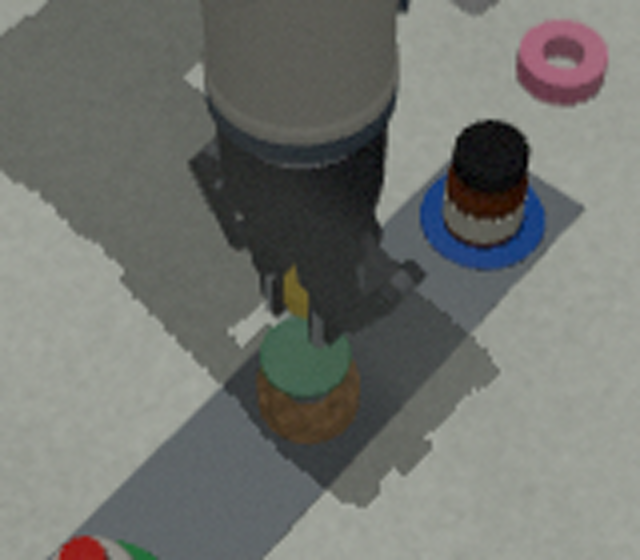

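Crop: flask upright in the jaws, foot at (305,352), above the cork ring at (308,395). The wrist camera has them aligned to within 2 mm. Lowering.

>>> {"op": "jog_arm", "data": {
  "deltas": [0,0.05,0.1,0.8,0,0,0,0,0.8,0,0,0,0,0.4,0,0,0,0,0.15,0,0,0,0,0.1,0]
}}

```text
clock: 35.98
tcp_pos: [0.5884, -0.0349, 0.0838]
ee_rot: [-3.141, -0.0, 1.565]
wrist_force: [-9.9, 1.0, 30.0]
finger_gap: 0.0233
```

>>> {"op": "jog_arm", "data": {
  "deltas": [0,0,0,0,0,0,0,0,0,0,0,0,0,0,0,0,0,0,0,0,0,0,0,0,0]
}}

```text
clock: 36.4
tcp_pos: [0.5884, -0.0349, 0.0838]
ee_rot: [-3.141, -0.0, 1.565]
wrist_force: [-6.7, 1.1, 19.3]
finger_gap: 0.0232
```

>>> {"op": "jog_arm", "data": {
  "deltas": [0,0,0,-0.05,0,0,0,0,0,0,0.4,0,0,0,0,0.6,0,0,0,0,1,0,0,0,0]
}}

```text
clock: 36.82
tcp_pos: [0.5883, -0.0349, 0.0828]
ee_rot: [-3.141, -0.0, 1.565]
wrist_force: [-0.4, 0.3, -0.6]
finger_gap: 0.0572
```

>>> {"op": "jog_arm", "data": {
  "deltas": [1,0,0,0,0,1,0,0,0,0,1,0,0,0,0,1,0,0,0,0,1,0,0,-0.5,0]
}}

```text
clock: 37.23
tcp_pos: [0.5878, -0.0348, 0.0876]
ee_rot: [-3.14, -0.0, 1.565]
wrist_force: [-0.8, 0.1, -0.4]
finger_gap: 0.0854
```

>>> {"op": "jog_arm", "data": {
  "deltas": [1,0,0,-2,0,1,0,0,-3,0,1,0,0,-3,0,1,0,0,-3,0,1,0,0,-3,0]
}}

```text
clock: 37.65
tcp_pos: [0.5882, -0.0348, 0.2301]
ee_rot: [3.141, 0.0, 1.565]
wrist_force: [0.3, -0.3, -0.5]
finger_gap: 0.0855
```

>>> {"op": "jog_arm", "data": {
  "deltas": [1,3,-3,0,0,1,3,-3,0,0,1,3,-3,0,0,1,3,-1,0,0,1,3,0,0,0]
}}

```text
clock: 38.07
tcp_pos: [0.488, 0.1149, 0.2288]
ee_rot: [-3.141, 0.0, 1.565]
wrist_force: [-0.0, -0.2, -0.4]
finger_gap: 0.085
```

>>> {"op": "jog_arm", "data": {
  "deltas": [1,3,0,0,0,1,3,0,0,0,1,1,0,0,0,1,0,0,0,0,1,0,0,0,0]
}}

```text
clock: 38.48
tcp_pos: [0.4911, 0.184, 0.2284]
ee_rot: [-3.141, 0.001, 1.567]
wrist_force: [-0.1, 0.1, -0.9]
finger_gap: 0.0852
```

```bash
python3 - <<'E'
from h import *
s=robot.state();print(s['tcp_pos'],s['wrist_force'])
i=eyes.camera_info('wrist');p,d=eyes.read_camera('wrist');P=cloud('wrist',d,i);save('pics/w5.png',p,1.2)
p,d=eyes.read_camera('scene');cv2.imwrite('pics/c5.png',cv2.resize(p[60:310,130:390,::-1],None,fx=2.4,fy=2.4,interpolation=cv2.INTER_CUBIC))
yel=lambda p:(p[...,0]>p[...,2]+30)
for c in('top','scene'): circ(c,(.5885,-.0345),.108,.008,.04,yel)
bl=lambda p:(p[...,2]>p[...,0]+25)
for c in('top','scene','wrist'): circ(c,(.4318,.322),.094,.007,.04,bl)
m=(abs(P[...,2]-.046)<.004)&(np.hypot(P[...,0]-.4318,P[...,1]-.3245)<.032)
print('pad wrist',m.sum(),P[m].min(0),P[m].max(0),cv2.minEnclosingCircle(P[m][:,:2].astype(np.float32)) if m.any() else'')
E
```

```text
[0.49109768 0.18397804 0.22836553] [-0.05921182  0.06458684 -0.89517358]
top 64 mean [ 0.5858 -0.0347  0.108 ] circ 0.5859 -0.0349 r 0.012
scene 111 mean [ 0.5887 -0.036   0.1069] circ 0.5879 -0.0348 r 0.0126
top 62 mean [0.4327 0.312  0.0937] circ 0.4317 0.3125 r 0.0156
scene 94 mean [0.4313 0.3152 0.0938] circ 0.4325 0.3191 r 0.0189
wrist 1885 mean [0.434  0.3224 0.0943] circ 0.4335 0.324 r 0.0202
pad wrist 766 [0.40028755 0.2933445  0.04200272] [0.46343464 0.35118954 0.04993798] ((0.43207889795303345, 0.3243558406829834), 0.031937405467033386)
```

View pics/w5.png

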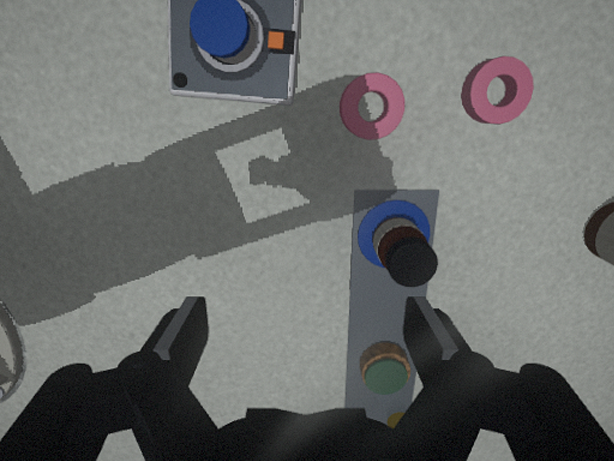

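View pics/c5.png

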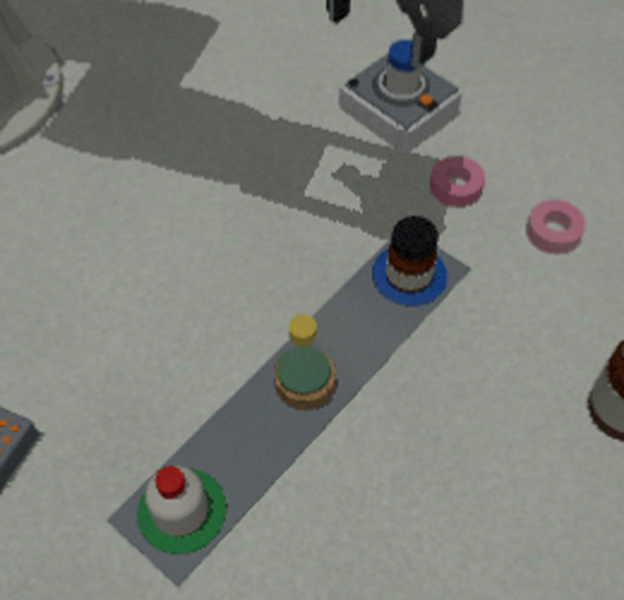

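Wrist view: jar lid at (219,26) over the pad, amber bottle at (395,235), flask foot on the cork ring at (385,370). Scene crop: white bottle on green at (177,500), flask on the ring at (303,370), amber on blue at (410,258), jar on the pad at (403,75). Everything is upright and the arm is clear, so I'm handing in.

```bash
python3 -c "
from bench import job
print(job.finish_job())"
```

```text
the job is handed in; nothing more can be done
None
```

The bench is set out and handed in at about 39 s of the 131 s allowed. Every position I measured is inside its tolerance, but the cameras disagreed on how well the jar is centred. The hand-in reported no verdict.

| Item | Last check | Allowed |
|---|---|---|
| Amber bottle on the blue mat | 1.5–3 mm off centre | 15 mm |
| White bottle on the green mat | 1–2 mm off centre | 15 mm |
| Cork ring at the runner's centre | 1–2 mm off centre (before the flask went on) | 15 mm |
| Flask on the ring | 2–3 mm off centre, stopper top about 108 mm above the bench, as it should be | 10 mm |
| Jar on the pad | about 1.5 mm off by the wrist camera, about 5 mm by the scene camera | 10 mm |

- **Jar position:** The top camera gave about 5 mm just after the jar was placed. Its last fit gave 12 mm, which is over the limit. I discounted it because it caught only part of the lid, with the arm's shadow nearby.
- **Pad catch:** The lid top is at 94 mm, which matches a latched pad (46 + 48 mm). I took the latch from that height, since the pad joint itself can't be read.
- **Upright and free:** In the last pictures everything looked upright, and the gripper was raised about 0.23 m above the bench, touching nothing. The highest force I read was 30 N at the wrist, while setting the flask down.

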